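Dose pan-release oil into a loaf tin

ROBOT

A 6-joint arm with a two-finger parallel gripper is mounted at the origin on the work surface. World frame = base frame: x ahead of the robot, y to its left, z up, the work surface at z = 0. Lengths are in mm, angles in rad, forces in N, time in s.
With the tool pointing down it reaches from about 400 to 825 mm from the base axis. Payload 7 kg.
Tool frame: the origin (TCP) lies between the finger pads; the fingertips stand arm.finger_overhang ahead of it and the grasp point (between the pads) is the TCP (arm.finger_overhang is the distance from the TCP to the fingertips, in mm); z points along the fingers, y is the line along which they close (so a half turn about z gives the same grasp; the last joint's range is limited). The gripper opens to 88 mm and grips with 3 to 60 N. Pads are 19 mm wide; open, the fingers measure 130 mm over their backs; the gripper's body (78 mm by 193 mm) begins 47 mm behind the grasp point.
Start: joints at [-1.025, 0.359, 0.012, 0, -1.224, -0.288], TCP at [172.068, -652.678, 245.561] pointing down, gripper open.
Joint ranges: [-3.07, 3.07], [-1.43, 2.12], [-1.02, 1.25], [-3.03, 1.67], [-3.05, -0], [-3.03, 3.03]. Speed limits (rad/s): [2.39, 2.39, 3.01, 3.14, 3.14, 3.14].

INTERFACE

Orientations are given as a rotation vector (axis times angle).
In Python, from plant import arm gives the robot as it stands.
- The arm moves only by the tool step_arm, never from a script. Its argument "increments" is a list of rows, each a list of 4 numbers: the shift along the tool's x, y, z normalised to -1 to 1, where 1 is 40 cm, then the turn about the tool's z normalised to -1 to 1, where 1 is pi/4 rad. In form: [[tx, ty, tz, yaw], ...]. A call has 1 to 5 rows; each row is the pose to reach, as a shift and turn from the pose commanded when the call began, along the tool's axes at that moment; what a row does not reach only later rows make up. A row lasts 1/10 s, in which the tool goes at most 50 mm and 8.59 degrees, less where a joint would pass 70% of its speed; a pose out of reach is approached as far as the arm can. A call with a number of a shift or a turn outside -1 to 1 is refused whole. A call with a gripper value outside its range is refused whole. "grip" is the gripper command: -1 is fully open, 1 is shut, values between are in proportion, set as the call begins (left out, the last holds). The fingers move at their own pace and stop on an object; the grip force is fixed at half the most. Time passes only in rows, so rows that repeat a pose let the fingers close. It gives the time, the measured TCP pose, the force, the opening and the grip force at its end, in the units of the state.
- arm.get_obs(): the state, without advancing time (a new reading comes with each control period).
- arm.get_image(name): name is "scene" or "top" or "wrist"; returns a dict with "pixels" (480x640x3 uint8, red, green, blue), "fx", "fy", "cx", "cy" (pixels), "k1" (the pictures are not rectified: a ray, as slopes to the right and down, at radius r is drawn at 1 + k1 r^2 times it, then the intrinsics apply), "R" (3x3) and "t" (3): a world point X has camera coordinates R X + t. Camera axes: x right, y down, z forward; pixel columns grow to the right and rows downward; lengths in mm; the calibration is good to about 2 mm. A picture is of the moment at which its call begins. There is no depth.
- arm.sign_off(): hands the job in; it is judged then, once.
The state is a dict: "clock": time; "joints": joint angles; "dq": joint speeds; "tau": joint torques, N m; "tool_pos": TCP position; "ee_rot": TCP orientation; "contact_force": force on the tool from outside, world axes, zero at the start; "ft_torque": the same for the moment, N m; "width": opening from 0.0 (shut) to 1.0 (fully open); "finger_force": force on a finger pad.
Only numpy, scipy, OpenCV 4.12 (cv2) and the standard library are available. Lean on these libraries where they do the work, as an engineer would, in place of code of your own. Each camera call takes 0.05 s, during which the arm holds its last target. There are 200 camera calls.

TASK

Get the empty loaf tin ready for dough: bring it under the spout of the pump dispenser, standing upright on the worktop with the spout over about the middle of the tin. Then press the pump cap all the way down with the tin still there, and let it spring fully up again. Never work the pump while the tin is not under the spout, and leave the canister, bowl and jar standing where they are.

Things in the scene. Friction and masses are not known exactly. Their poses are not given: they have to be found in the camera images.
- dispenser: fixed pump dispenser that cannot be moved: white upright bottle 88 mm across in a round dark steel foot 100 mm across, with a grey pump cap and a long thin spout on top. Origin: centre of the foot's underside, on the worktop. z is up along the bottle's axis; the spout points along its -x, roughly towards the robot.
- pump_cap (a joint): stroke of the sprung pump cap: 0 = fully up, 0.020 m = fully down; all the way down means nearly the whole stroke, more than 0.016. Straight downwards; the spring needs about 5 N to start and 11 N at the bottom, and pushes the cap up again when it is let go. The spout goes up and down with the cap.
- cap_top (a point): centre of the flat round top of the pump cap (50 mm across), on the bottle's axis, 230 mm above the worktop when up. Same axes as the dispenser.
- spout_tip (a point): outlet at the down-turned end of the spout (a 12 mm thick tube), 125 mm out from the bottle's axis along the dispenser's -x and 184 mm above the worktop when up.
- tin: loose empty loaf tin of dark steel, open at the top, 100 mm (its x) by 220 mm (its y, long) by 60 mm high, walls 4 mm, about 0.35 kg. Origin: centre of its underside; z up. It stands on the worktop to the left or right of the place under the spout, its length pointing roughly towards that place; it slides easily.
- canister: loose lidded aluminium canister, 80 mm across, 126 mm high with its knob; origin at the centre of its underside. It stands on the other side of the spout from the tin. To be left alone.
- bowl: loose small steel bowl 120 mm across, 60 mm high, beyond the dispenser; origin at the centre of its underside. To be left alone.
- jar: loose white jar 72 mm across, 115 mm high, beyond the dispenser; origin at the centre of its underside. To be left alone.

How it is judged (in metres and radians):
On the way, in this order (a step that is already met when the one before it is completed fails the run):
1. the tin stands still under the spout (x of spout_tip in the frame of tin between -0.03 and 0.03 m and y of spout_tip in the frame of tin between -0.04 and 0.04 m and angle between tin's own z axis and vertical below 0.1 rad and height (world z) of tin below 0.008 m and linear speed of tin below 0.02 m/s), for 0.2 s.
2. the pump cap is pressed all the way down (more than 16 of 20 mm) (value of joint pump_cap above 0.016 m), for 0.05 s.
At the end, for the whole second after the job is handed in: the pump cap is up again (within 3 mm) and the tin rests upright on the worktop with the spout's outlet above it, within 30 mm of its middle across and 40 mm along its length (all of step 1 and value of joint pump_cap below 0.003 m); the robot touches nothing.
It fails at once if the pump is worked (cap more than 8 mm down) while the tin is not under the spout (more than 40 mm off across or 70 mm along) (value of joint pump_cap above 0.008 m and (x of spout_tip in the frame of tin above 0.04 m or x of spout_tip in the frame of tin below -0.04 m or y of spout_tip in the frame of tin above 0.07 m or y of spout_tip in the frame of tin below -0.07 m)).
It fails at once if the canister, bowl or jar is shifted by more than 30 mm or knocked over (distance of any of canister, bowl, jar from where it was at the start of the episode above 0.03 m or angle between any of canister, bowl, jar's own z axis and vertical above 0.5 rad).
It also fails if it takes over 50 s, if anything falls off the work surface, if the arm or the gripper's body presses on something with over 40 N, if the wrist force passes 120 N, or if a joint passes its speed limit or range.

## Working session

There is one attempt and no reset: what is moved stays moved. The work goes in short steps, Python scripts to look and compute and a tool call to move; the robot and the scene stay as the last step left them, time stands still between calls to the robot, and variables do not carry over. Pictures are saved under pics/ and viewed, at most 10 in all, crops included, and the job is handed in when it is done.

Besides the shell and the picture viewer there is one more tool, called after "Call:" by a JSON object that holds its "method" and its "body", one argument or row to a line. step_arm: Moves the arm, as the interface text tells. Its arguments: {"type":"object","properties":{"increments":{"type":"array"},"grip":{"type":"number"}},"required":["increments"]}

```bash
mkdir -p pics; ls
cat > h.py <<'E'
import numpy as np,cv2,pickle
def ray(im,u,v):
    x=(u-im["cx"])/im["fx"];y=(v-im["cy"])/im["fy"];X,Y=x,y
    for _ in range(20):
        s=1+im["k1"]*(X*X+Y*Y);X,Y=x/s,y/s
    R=np.array(im["R"]);t=np.array(im["t"])
    return -R.T@t,R.T@np.array([X,Y,1.])
def onz(im,u,v,z):
    c,d=ray(im,u,v);return (c+d*(z-c[2])/d[2])
def proj(im,P):
    c=np.array(im["R"])@np.array(P,float)+np.array(im["t"]);x,y=c[0]/c[2],c[1]/c[2];s=1+im["k1"]*(x*x+y*y)
    return np.array([im["fx"]*x*s+im["cx"],im["fy"]*y*s+im["cy"]])
def tri(im1,p1,im2,p2):
    c1,d1=ray(im1,*p1);c2,d2=ray(im2,*p2)
    A=np.stack([d1,-d2],1);s=np.linalg.lstsq(A,c2-c1,rcond=None)[0]
    return (c1+d1*s[0]+c2+d2*s[1])/2
def grab(arm,n,f):
    im=arm.get_image(n);pickle.dump(im,open(f"{f}.pkl","wb"));cv2.imwrite(f"pics/{f}.png",im["pixels"][:,:,::-1]);return im
E
python3 - <<'E'
from h import *
from plant import arm
for n in("scene","top"):
    im=grab(arm,n,n+"0");print(n,im["fx"],im["k1"],-np.array(im["R"]).T@np.array(im["t"]))
print(arm.get_obs(),arm.finger_overhang)
E
```

```text
pics
scene 501.98028761344864 0.013294233113211077 [1243.33887728  387.28237297  919.84786986]
top 615.2193586399762 -0.029006290703589364 [ 395.00814573    7.58537357 1192.64398746]
{'clock': 0.1, 'joints': array([-1.02493458e+00,  3.59321840e-01,  1.11288823e-02, -3.15498774e-04,
       -1.22410408e+00, -2.88114181e-01]), 'dq': array([-0.00068392, -0.00343419,  0.0019456 ,  0.00284582,  0.00165488,
       -0.00015313]), 'tau': array([ 3.52839052e-04, -5.84161198e+01,  2.93753529e+01,  7.01560244e+00,
        1.02002715e-02, -4.28819783e-05]), 'tool_pos': array([ 171.93537177, -652.29718804,  244.70144971]), 'ee_rot': array([ 4.03538455e-01, -3.11522728e+00, -2.34379128e-03]), 'contact_force': array([ 0.35126436, -0.3319001 , -0.21937056]), 'ft_torque': array([ 0.0160829 ,  0.01351179, -0.01036556]), 'finger_force': 0.0, 'width': 0.9950450735568047} 19.0
```

View pics/scene0.png

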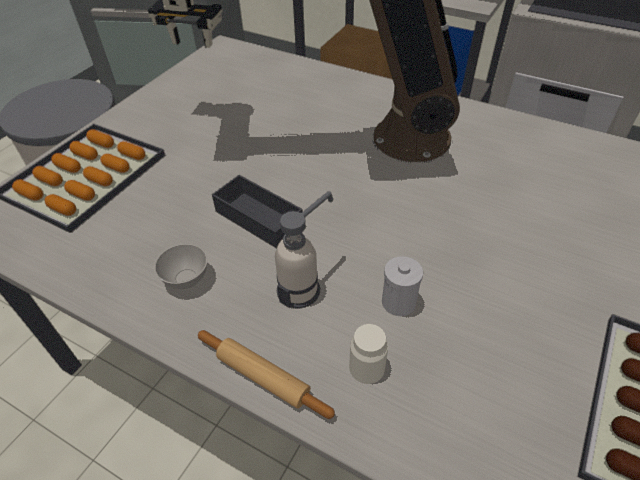

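View pics/top0.png

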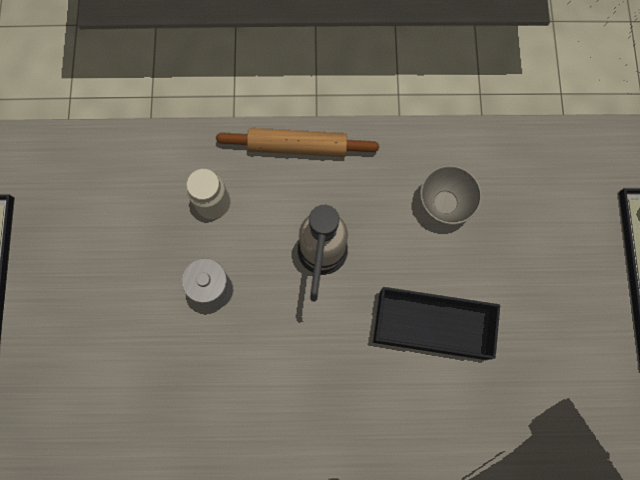

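Scene view: the tin lies on the robot's right (-y), with the canister on the left. In the top view the cap is at (323,218), the spout tip at (314,297), and the tin spans (374..499, 289..358).

```bash
cat > m.py <<'E'
from h import *
def tinmask(im):
    g=im["pixels"].max(2); m=(g<62).astype(np.uint8); return m
T=pickle.load(open("top0.pkl","rb"));S=pickle.load(open("scene0.pkl","rb"))
m=tinmask(T);m[:270]=0;m[375:]=0;m[:,:350]=0;m[:,520:]=0
c=max(cv2.findContours(m,0,2)[0],key=cv2.contourArea)
h=cv2.convexHull(c);q=cv2.approxPolyDP(h,6,True)[:,0]
print("poly",q.tolist())
for p in q: print(p,"z60",onz(T,*p,60)[:2].round(),"z0",onz(T,*p,0)[:2].round())
tip=tri(T,(314,297),S,(331,196));cap=tri(T,(323,218),S,(292,219))
print("tip",tip.round(),"cap",cap.round(), "cap@230",onz(T,323.5,219,230).round(),"tip@190",onz(T,314,296,190).round())
for n,p,z in(("can",(204,281),126),):print(n,onz(T,*p,z).round())
big=cv2.resize(T["pixels"][190:370,270:510,::-1],None,fx=3.3,fy=3.3,interpolation=cv2.INTER_CUBIC);cv2.imwrite("pics/crop.png",big)
E
python3 m.py
```

```text
poly [[375, 296], [384, 287], [499, 305], [494, 357], [372, 342]]
[375 296] z60 [ 562. -104.] z0 [ 571. -110.]
[384 287] z60 [ 579. -121.] z0 [ 588. -128.]
[499 305] z60 [ 542. -334.] z0 [ 550. -353.]
[494 357] z60 [ 447. -318.] z0 [ 449. -335.]
[372 342] z60 [477. -96.] z0 [ 481. -101.]
tip [541.   9. 199.] cap [666.  -8. 231.] cap@230 [664.  -8. 230.] tip@190 [544.   9. 190.]
can [582. 202. 126.]
```

View pics/crop.png

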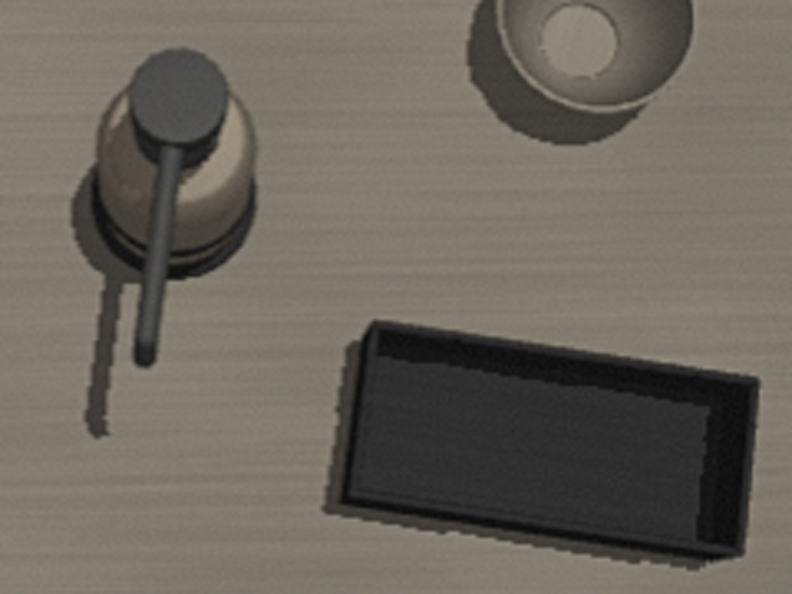

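Rim corners in the crop: (375,323), (757,380), (742,553), (345,500). The tin's long axis already points at the spot, so the plan is to pinch the near long wall towards its -y end and slide the tin without turning it.

```bash
cat >> h.py <<'E'
from scipy.spatial.transform import Rotation as Ro
def plan(arm,P,ydir=None):
    o=arm.get_obs();R=Ro.from_rotvec(o["ee_rot"]).as_matrix();p=o["tool_pos"]
    s=R.T@(np.array(P)-p)/400
    a=0
    if ydir is not None:
        w=R.T@np.array(ydir,float);a=np.arctan2(-w[0],w[1]);a=(a+np.pi/2)%np.pi-np.pi/2
    print("pos",p.round(1),"joints",o["joints"].round(2),"shift",s.round(4),"yaw",round(a/(np.pi/4),3),"F",o["contact_force"].round(1),"w",round(o["width"],3))
E
python3 - <<'E'
from h import *
from plant import arm
T=pickle.load(open("top0.pkl","rb"))
q=np.array([onz(T,270+x/3.3,190+y/3.3,60)[:2] for x,y in((375,323),(757,380),(742,553),(345,500))])
print(q.round());c=q.mean(0);u=(q[0]+q[3]-q[1]-q[2]);u/=np.linalg.norm(u);v=np.array([u[1],-u[0]])
print("c",c,"u",u,"side",np.linalg.norm(q-np.roll(q,1,0),axis=1))
g=c-48*v-80*u;print("grasp",g,"move",np.array([541,9])-c)
plan(arm,[*g,150],[*v,0])
E
```

```text
[[ 577. -121.]
 [ 542. -335.]
 [ 446. -320.]
 [ 478. -101.]]
c [ 510.53086691 -219.0621175 ] u [0.15312469 0.98820688] side [101.08301057 217.23338649  97.31889285 221.37172984]
grasp [ 450.8469618  -290.76868255] move [ 30.46913309 228.0621175 ]
pos [ 171.9 -652.3  244.7] joints [-1.02  0.36  0.01 -0.   -1.22 -0.29] shift [-0.9046  0.696   0.2377] yaw -1.476 F [ 0.4 -0.3 -0.2] w 0.995
```

Call:
{"method": "step_arm", "body": {
  "increments": [
    [-0.45, 0.35, 0.1, -0.9],
    [-0.45, 0.35, 0.1, -0.9],
    [-0.45, 0.35, 0.1, -0.9],
    [-0.45, 0.35, 0.1, -0.9],
    [-0.45, 0.35, 0.1, -0.9]
  ],
  "grip": -1
}}

```text
clock: 0.6
tool_pos: [311.4, -468.7, 204.8]
ee_rot: [-1.467, 2.778, 0.002]
contact_force: [0.6, -0.6, 0.4]
width: 1.001
finger_force: 0.0
```

Run:
```python
from h import *
from plant import arm
plan(arm,[451,-291,150],[.988,-.153,0])
```

```text
pos [ 311.4 -468.7  204.8] joints [-0.64  0.21 -0.3  -0.   -1.07  0.04] shift [-0.5637 -0.0377  0.1373] yaw -0.567 F [ 0.6 -0.6  0.4] w 1.001
```

Call:
{"method": "step_arm", "body": {
  "increments": [
    [-0.56, -0.04, 0.14, -0.57],
    [-0.56, -0.04, 0.14, -0.57],
    [-0.56, -0.04, 0.14, -0.57],
    [-0.56, -0.04, 0.14, -0.57],
    [-0.56, -0.04, 0.14, -0.57]
  ]
}}

```text
clock: 1.1
tool_pos: [452.3, -293.9, 148.6]
ee_rot: [2.041, -2.388, -0.001]
contact_force: [0.2, -0.8, 0.5]
width: 0.998
finger_force: 0.0
```

Call:
{"method": "step_arm", "body": {
  "increments": [
    [0, 0, 0, 0]
  ]
}}

```text
clock: 1.2
tool_pos: [452.6, -293.6, 148.2]
ee_rot: [2.043, -2.386, -0.003]
contact_force: [-0.2, -1.7, 0.3]
width: 0.998
finger_force: 0.0
```

Run:
```python
from h import *
from plant import arm
plan(arm,[451,-291,43],[.988,-.153,0])
im=grab(arm,"wrist","w1")
g=np.array([451,-291])
for P in ([446,-320,60],[478,-101,60],[451,-291,60],[451,-291,24]):print(P,proj(im,P).round())
```

```text
pos [ 452.6 -293.6  148.2] joints [-0.21  0.22 -0.42 -0.   -0.93  0.06] shift [-0.0057  0.0046  0.2631] yaw -0.001 F [-0.2 -1.7  0.3] w 0.998
[446, -320, 60] [323. 213.]
[478, -101, 60] [326. 519.]
[451, -291, 60] [323. 263.]
[451, -291, 24] [322. 247.]
```

View pics/w1.png

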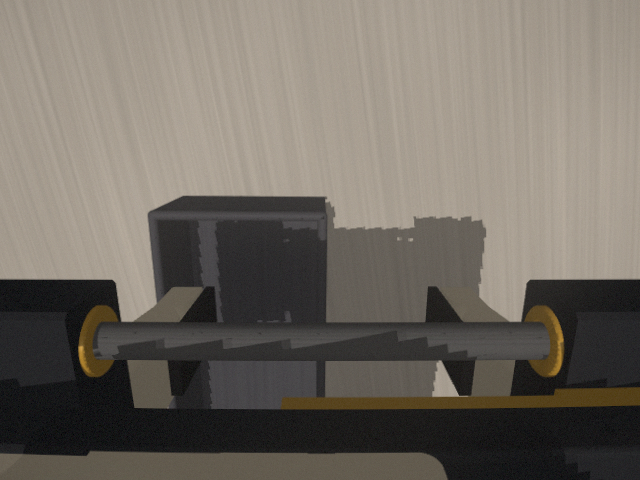

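The wrist view has the tin's near corner at (326,213) and its wall at column ~322, midway between the fingers, as predicted. I'll descend and close.

Call:
{"method": "step_arm", "body": {
  "increments": [
    [0, 0.005, 0.1, 0],
    [0, 0.005, 0.2, 0],
    [0, 0.005, 0.262, 0],
    [0, 0.005, 0.262, 0],
    [0, 0.005, 0.262, 0]
  ]
}}

```text
clock: 1.75
tool_pos: [449.0, -296.9, 45.2]
ee_rot: [2.038, -2.39, -0.001]
contact_force: [0.3, -0.0, 1.2]
width: 0.999
finger_force: 0.0
```

Call:
{"method": "step_arm", "body": {
  "increments": [
    [0, 0, 0, 0],
    [0, 0, 0, 0],
    [0, 0, 0, 0],
    [0, 0, 0, 0],
    [0, 0, 0, 0]
  ],
  "grip": 1
}}

```text
clock: 2.25
tool_pos: [449.4, -296.1, 45.2]
ee_rot: [-2.039, 2.39, -0.001]
contact_force: [0.7, -0.1, 0.1]
width: 0.609
finger_force: 0.0
```

Call:
{"method": "step_arm", "body": {
  "increments": [
    [0, 0, 0, 0],
    [0, 0, 0, 0],
    [0, 0, 0, 0],
    [0, 0, 0, 0],
    [0, 0, 0, 0]
  ]
}}

```text
clock: 2.75
tool_pos: [449.2, -296.1, 44.7]
ee_rot: [2.039, -2.39, -0.0]
contact_force: [0.1, -0.4, -0.4]
width: 0.149
finger_force: 0.0
```

Run:
```python
from h import *
from plant import arm
o=arm.get_obs();p=o["tool_pos"]
plan(arm,p+np.array([29,226,0]))
```

```text
pos [ 449.2 -296.1   44.7] joints [-0.22  0.36 -0.53  0.   -0.69  0.06] shift [-0.5694  0.0175  0.    ] yaw 0.0 F [ 0.1 -0.4 -0.4] w 0.149
```

Call:
{"method": "step_arm", "body": {
  "increments": [
    [0, 0, 0, 0],
    [0, 0, 0, 0],
    [0, 0, 0, 0],
    [0, 0, 0, 0]
  ]
}}

```text
clock: 3.15
tool_pos: [449.3, -296.1, 44.8]
ee_rot: [-2.039, 2.39, -0.0]
contact_force: [0.8, 0.7, -0.8]
width: 0.048
finger_force: 30.0
```

Call:
{"method": "step_arm", "body": {
  "increments": [
    [-0.04, 0, 0, 0],
    [-0.09, 0.003, 0, 0],
    [-0.14, 0.005, 0, 0],
    [-0.19, 0.006, 0, 0],
    [-0.24, 0.008, 0, 0]
  ]
}}

```text
clock: 3.65
tool_pos: [461.0, -200.3, 44.8]
ee_rot: [2.038, -2.391, -0.0]
contact_force: [0.2, -2.0, -0.2]
width: 0.046
finger_force: 30.0
```

Call:
{"method": "step_arm", "body": {
  "increments": [
    [-0.05, 0.002, 0, 0],
    [-0.1, 0.003, 0, 0],
    [-0.15, 0.005, 0, 0],
    [-0.2, 0.006, 0, 0],
    [-0.24, 0.008, 0, 0]
  ]
}}

```text
clock: 4.15
tool_pos: [472.9, -104.8, 44.7]
ee_rot: [2.038, -2.39, -0.0]
contact_force: [-0.7, -1.4, -0.2]
width: 0.041
finger_force: 30.0
```

Call:
{"method": "step_arm", "body": {
  "increments": [
    [-0.03, 0, 0, 0],
    [-0.06, 0.001, 0, 0],
    [-0.08, 0.002, 0, 0],
    [-0.09, 0.002, 0, 0],
    [-0.09, 0.002, 0, 0]
  ]
}}

```text
clock: 4.65
tool_pos: [478.4, -69.4, 44.8]
ee_rot: [-2.039, 2.389, -0.0]
contact_force: [1.0, 0.5, -1.9]
width: 0.044
finger_force: 30.0
```

Run:
```python
from h import *
from plant import arm
plan(arm,[478,-70,44.7])
grab(arm,"top","top1");grab(arm,"scene","scene1")
```

```text
pos [478.4 -69.4  44.8] joints [ 0.26  0.28 -0.65 -0.   -0.64 -0.42] shift [0.0016 0.0007 0.0001] yaw 0.0 F [ 1.   0.5 -1.9] w 0.044
```

View pics/top1.png

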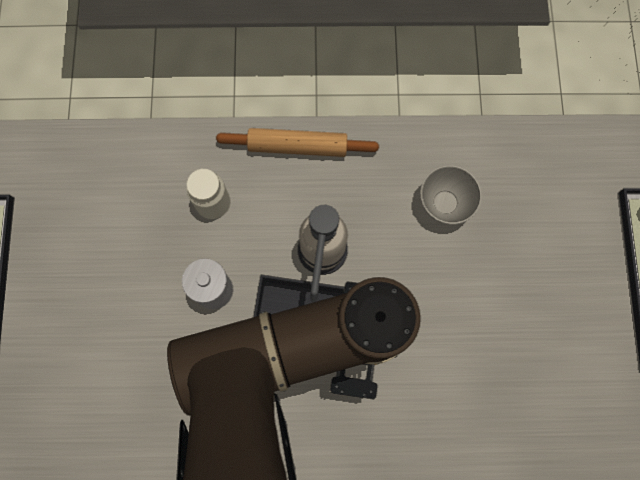

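The top view shows the tin under the spout (left rim end near (262,277), tip at (314,297)) and the other objects unmoved. I'll release and rise.

Call:
{"method": "step_arm", "body": {
  "increments": [
    [0, 0, 0, 0],
    [0, 0, 0, 0],
    [0, 0, 0, 0],
    [0, 0, 0, 0],
    [0, 0, 0, 0]
  ],
  "grip": 0.4
}}

```text
clock: 5.25
tool_pos: [478.1, -69.9, 44.8]
ee_rot: [-2.038, 2.39, 0.0]
contact_force: [-0.9, -0.6, -0.3]
width: 0.297
finger_force: 0.0
```

Call:
{"method": "step_arm", "body": {
  "increments": [
    [0, 0, -0.07, 0],
    [0, 0, -0.17, 0],
    [0, 0, -0.29, 0],
    [0, 0, -0.41, 0],
    [0, 0, -0.53, 0]
  ]
}}

```text
clock: 5.75
tool_pos: [477.5, -70.0, 258.9]
ee_rot: [-2.038, 2.39, -0.0]
contact_force: [2.1, 0.4, 0.8]
width: 0.298
finger_force: 0.0
```

Call:
{"method": "step_arm", "body": {
  "increments": [
    [0, 0, -0.12, 0],
    [0, 0, -0.15, 0],
    [0, 0, -0.15, 0],
    [0, 0, -0.15, 0],
    [0, 0, -0.15, 0]
  ],
  "grip": 1
}}

```text
clock: 6.25
tool_pos: [477.4, -69.9, 315.1]
ee_rot: [2.037, -2.389, -0.002]
contact_force: [0.1, 0.9, -0.1]
width: 0.007
finger_force: 0.0
```

Run:
```python
from h import *
from plant import arm
plan(arm,[665,-8,295])
im=grab(arm,"scene","scene2")
```

```text
pos [477.4 -69.9 315.1] joints [ 0.26 -0.   -0.28 -0.   -1.3  -0.42] shift [-0.2269 -0.4389  0.049 ] yaw 0.0 F [ 0.1  0.9 -0.1] w 0.007
```

View pics/scene2.png

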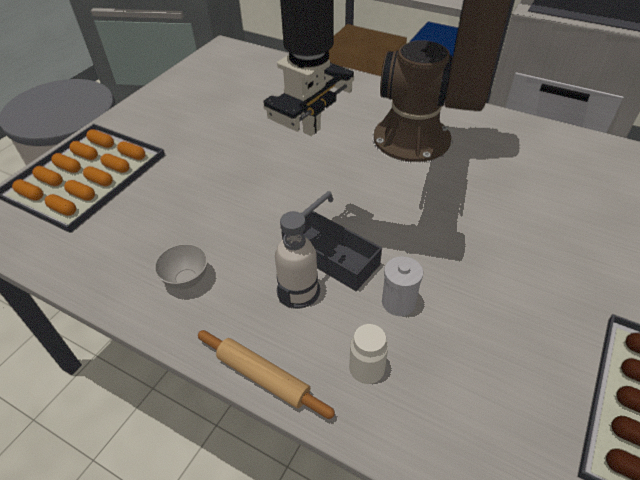

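The scene view shows the tin upright, with its +y end corner near (381,250), the canister clear of it, and the gripper free. I'll check the tin pose against the prediction.

Run:
```python
from h import *
im=pickle.load(open("scene2.pkl","rb"))
d=np.array([29.1,226.4])
for c in([577,-121],[478,-101],[542,-335]):
    print(proj(im,[*(np.array(c)+d),60]).round())
for p in((381,250),(361,267),(302,211)): print(onz(im,*p,60).round())
m=im["pixels"][200:295,290:390,::-1];cv2.imwrite("pics/c2.png",cv2.resize(m,None,fx=6,fy=6,interpolation=cv2.INTER_CUBIC))
```

```text
[356. 274.]
[383. 248.]
[281. 231.]
[514. 125.  60.]
[581. 106.  60.]
[ 488. -101.   60.]
```

View pics/c2.png

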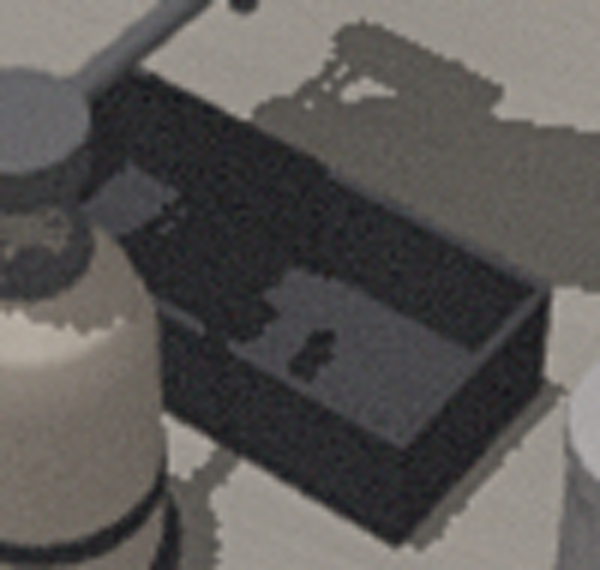

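Call:
{"method": "step_arm", "body": {
  "increments": [
    [-0.05, -0.09, 0.0, 0],
    [-0.1, -0.18, 0.0, 0],
    [-0.14, -0.27, 0, 0],
    [-0.18, -0.36, 0, 0],
    [-0.227, -0.439, 0.04, 0]
  ]
}}

```text
clock: 6.8
tool_pos: [668.2, -7.8, 300.9]
ee_rot: [-2.038, 2.39, -0.002]
contact_force: [-0.0, -0.7, 0.6]
width: 0.005
finger_force: 0.0
```

Call:
{"method": "step_arm", "body": {
  "increments": [
    [0, 0, 0, 0],
    [0, 0, 0, 0]
  ]
}}

```text
clock: 7.0
tool_pos: [665.7, -7.7, 297.5]
ee_rot: [2.036, -2.387, -0.004]
contact_force: [-0.4, 0.2, -0.0]
width: 0.007
finger_force: 0.0
```

Run:
```python
from h import *
from plant import arm
plan(arm,[665,-8,249])
```

```text
pos [665.7  -7.7 297.5] joints [ 0.28  0.32  0.07 -0.   -1.33 -0.44] shift [0.0008 0.001  0.1212] yaw 0.0 F [-0.4  0.2 -0. ] w 0.007
```

The rim corners at (381,248) and (357,274) match the prediction within 2 px. Pressing now.

Call:
{"method": "step_arm", "body": {
  "increments": [
    [0, 0, 0.05, 0],
    [0, 0, 0.1, 0],
    [0, 0, 0.115, 0],
    [0, 0, 0.125, 0],
    [0, 0, 0.135, 0]
  ]
}}

```text
clock: 7.5
tool_pos: [665.8, -8.2, 248.0]
ee_rot: [-2.038, 2.39, -0.002]
contact_force: [-3.9, 0.4, 5.3]
width: 0.009
finger_force: 2.3
```

Call:
{"method": "step_arm", "body": {
  "increments": [
    [0, 0, 0.008, 0],
    [0, 0, 0.016, 0],
    [0, 0, 0.024, 0],
    [0, 0, 0.028, 0],
    [0, 0, 0.028, 0]
  ]
}}

```text
clock: 8.0
tool_pos: [665.9, -8.2, 237.3]
ee_rot: [-2.038, 2.389, -0.002]
contact_force: [-4.6, 0.7, 7.6]
width: 0.006
finger_force: 3.8
```

Call:
{"method": "step_arm", "body": {
  "increments": [
    [0, 0, 0.006, 0],
    [0, 0, 0.012, 0],
    [0, 0, 0.017, 0],
    [0, 0, 0.017, 0],
    [0, 0, 0.017, 0]
  ]
}}

```text
clock: 8.5
tool_pos: [665.9, -8.2, 231.1]
ee_rot: [-2.038, 2.389, -0.002]
contact_force: [-4.9, -0.9, 9.2]
width: 0.005
finger_force: 4.8
```

Call:
{"method": "step_arm", "body": {
  "increments": [
    [0, 0, 0.003, 0],
    [0, 0, 0.005, 0],
    [0, 0, 0.005, 0]
  ]
}}

```text
clock: 8.8
tool_pos: [665.9, -8.2, 229.3]
ee_rot: [-2.038, 2.389, -0.003]
contact_force: [-5.6, 0.5, 10.5]
width: 0.006
finger_force: 5.3
```

Call:
{"method": "step_arm", "body": {
  "increments": [
    [0, 0, 0.003, 0],
    [0, 0, 0.005, 0],
    [0, 0, 0.005, 0]
  ]
}}

```text
clock: 9.1
tool_pos: [666.0, -8.2, 229.2]
ee_rot: [-2.038, 2.388, -0.004]
contact_force: [-10.0, 1.8, 20.1]
width: 0.006
finger_force: 9.9
```

The force jumped to 20 N with no further travel, so the cap is at its bottom stop. I'll lift off and check.

Call:
{"method": "step_arm", "body": {
  "increments": [
    [0, 0, -0.02, 0],
    [0, 0, -0.045, 0],
    [0, 0, -0.07, 0],
    [0, 0, -0.15, 0],
    [0, 0, -0.27, 0]
  ]
}}

```text
clock: 9.6
tool_pos: [664.7, -7.8, 331.3]
ee_rot: [2.036, -2.388, -0.004]
contact_force: [0.7, -0.6, 0.9]
width: 0.004
finger_force: 0.0
```

Call:
{"method": "step_arm", "body": {
  "increments": [
    [0.1, 0.1, -0.03, 0],
    [0.2, 0.2, -0.03, 0],
    [0.25, 0.4, -0.03, 0],
    [0.25, 0.4, -0.03, 0],
    [0.25, 0.4, -0.03, 0]
  ]
}}

```text
clock: 10.1
tool_pos: [487.9, -82.5, 346.8]
ee_rot: [-2.035, 2.389, -0.002]
contact_force: [0.5, 0.4, 0.5]
width: 0.003
finger_force: 0.0
```

Call:
{"method": "step_arm", "body": {
  "increments": [
    [0.1, 0, 0, 0],
    [0.2, 0, 0, 0],
    [0.3, 0, 0, 0],
    [0.4, 0, 0, 0],
    [0.5, 0, 0, 0]
  ]
}}

```text
clock: 10.6
tool_pos: [460.5, -280.4, 345.3]
ee_rot: [-2.039, 2.389, -0.002]
contact_force: [0.3, 0.3, 0.4]
width: 0.007
finger_force: 0.0
```

Run:
```python
from h import *
from plant import arm
plan(arm,[665,-8,249])
im=grab(arm,"top","top3");cv2.imwrite("pics/top3.png",im["pixels"][:,:,::-1])
```

```text
pos [ 460.5 -280.4  345.3] joints [-0.18  0.08 -0.12 -0.   -1.37  0.03] shift [-0.753  -0.3974  0.2414] yaw 0.0 F [0.3 0.3 0.4] w 0.007
```

View pics/top3.png

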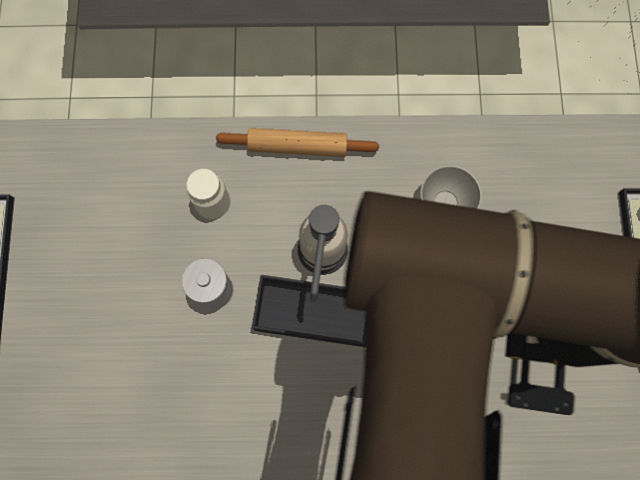

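The tin is still in place (left rim (262,277) to (253,331)), the cap is back at (323,218), and the other objects have not moved. I'll hand it in.

```bash
python3 -c "
from plant import arm
print(arm.sign_off())"
```

```text
the job is handed in; nothing more can be done
None
```

The tin is centred under the spout, the pump was pressed to its bottom stop and sprang back up, nothing else moved in the views I had, and the job is handed in; sign-off gave no verdict.

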